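# Point out the thing left out and its empty tray

## Robot

A 7-joint arm with a two-finger parallel gripper is mounted at the origin on the work surface; the furniture and walls round the work are solid. World frame = base frame: x ahead of the robot, y to its left, z up, the work surface at z = 0. Lengths are in m, angles in rad, forces in N, time in s.
With the tool pointing down it reaches from about 0.4 to 0.875 m from the base axis. Payload 19.3 kg.
Tool frame: the origin (TCP) lies between the finger pads, 19 mm behind the fingertips; this is the grasp point; z points along the fingers, y is the line along which they close (so a half turn about z gives the same grasp; the last joint's range is limited). The gripper opens to 85 mm and grips with 20 to 120 N. Pads are 22 mm wide; open, the fingers measure 114 mm over their backs; the gripper's body (76 mm by 85 mm) begins 54 mm behind the grasp point. The pads swing forward as they close: fully open they stand 13 mm farther back than shut.
Start: joints at [-1.196, 0.521, -0.036, 1.599, 0.021, 1.021, -0.113], TCP at [0.269, 0.564, 0.25] pointing down, gripper open.
Joint ranges: [-2.91, 2.91], [-0.3, 2.13], [-1.5, 1.42], [0.17, 2.43], [-1.26, 4.41], [0.16, 1.93], [-2.52, 2.52]. Speed limits (rad/s): [1.89, 1.89, 2.39, 2.39, 3.01, 3.01, 3.01].

## Interface

Orientations are given as [roll, pitch, yaw] about the fixed x, y, z axes, in that order (R = Rz(yaw) Ry(pitch) Rx(roll)).
In Python, from workcell import telemetry, grab_frame, calibration, bot, outline_of, landmark_of gives the robot as it stands. The module is installed in compiled form; this text tells all that it offers.
- The arm moves only by the shell command python3 -m inch 'ROWS' [FORCE]. ROWS is JSON, a list of rows, each a list of 7 numbers: the shift along the tool's x, y, z in m, then the turn, a rotation vector about the tool's x, y, z in rad, then the closure, from 0 (fully open) to 1 (shut). A call has 1 to 5 rows; each row shifts and turns the commanded pose from where the row before left it, along the tool's axes as they then stand; what a row does not reach is not made up. A row lasts 1/10 s, in which the tool goes at most 50 mm and 8.59 degrees, less where a joint would pass 70% of its speed; a pose out of reach is approached as far as the arm can. A call is refused whole if a number of a shift passes 0.05 or a number of a turn 0.15, either way. A call with a gripper value outside its range is refused whole. The fingers move at their own pace and stop on an object; FORCE is the grip in N (left out, the last holds). Time passes only in rows, so rows that do not move let the fingers close. It gives the time, the measured TCP pose, the force, the opening and the grip force at its end, in the units of the state.
- telemetry.observe(): the state, without advancing time (a new reading comes with each control period).
- grab_frame(name): name is "side" or "top" or "wrist"; returns the picture (384x512x3 uint8, red, green, blue); there is no depth.
- calibration(name): a dict with "fovy" (degrees; the focal length in pixels is half the picture's height over the tangent of half this angle, whatever the lens; pixels are square), "cx", "cy" (the principal point, pixels), "pose" (4x4, takes a point from camera to world coordinates). Camera axes: x right, y down, z forward; pixel columns grow to the right and rows downward; lengths in m; the calibration is good to about 2 mm. A picture is of the moment at which its call begins: read the wrist's pose just before it. calibration takes no time and is no camera call; for the wrist camera it gives the pose at the moment of the call.
- bot.job_done(): hands the job in; it is judged then, once.
Trained networks look in the newest picture that a camera, given by its name, has taken for a name from the list of things; names that differ only in an ending like _2 or _b are one class to them, and where a whole thing is asked for, a point or a joint stands for the part that bears it (a point fixed in the world has none). Each returns a list of dicts, best first, with "score" (0 to 1); they miss things now and then, are a little off and sometimes report something else, mostly with a low value. They report only what shows in the picture. A call takes as long as a camera call. They do not tell look-alikes from the thing itself.
- outline_of(label, camera): "region" (384x512 bool, what is visible of it) and "rect" ([left, top, right, bottom] in pixels, round what is visible of it).
- landmark_of(label, camera): "xy" ([column, row] in pixels: a listed point, or the origin of a listed thing).
The state is a dict: "clock": time; "qpos": joint angles; "qd": joint speeds; "joint_efforts": joint torques, N m; "position": TCP position; "tool_rot": TCP orientation; "force": force on the tool from outside, world axes, zero at the start; "moment": the same for the moment, N m; "grip_width": finger opening in m; "finger_force": force on a finger pad.
Only numpy, scipy, OpenCV 4.12 (cv2) and the standard library are available. Lean on these libraries where they do the work, as an engineer would, in place of code of your own. Each camera call takes 0.05 s, during which the arm holds its last target. There are 200 camera calls.

## Task

The three small wooden trays against the batten each keep one finishing thing: the cork sanding block, the black sharpening stone case and the round white jar of wax; one of them has been left out on the bench. Show the apprentice what to put away and where: point straight down at the middle of the thing left out, fingertips a few centimetres above it, and hold there for two seconds, then point in the same way at the middle of the empty tray, a few centimetres above its rim, and finish still pointing there for at least two seconds. Touch nothing and move nothing, and keep the hand high over the filled trays.

Things in the scene. Friction and masses are not known exactly. Their poses are not given: they have to be found in the camera images.
- sanding_block: brown cork sanding block, 55 (x) x 95 (y) x 28 mm high, lying flat, loose; origin at the centre of its underside
- stone_case: black oblong sharpening stone case, 34 (x) x 120 (y) x 24 mm high, lying flat, loose; origin at the centre of its underside
- cream_jar: white round jar with a lid, 56 mm across, 47 mm high, standing, loose; origin at the centre of its underside. Of these three things two lie in trays; the one left out lies on the bench, its middle more than 120 mm from the middle of every tray
- tray_a: fixed open wooden tray, one of three alike; outside 72 (x) x 135 (y) x 38 mm high, inner floor about 4 mm up; origin at the centre of its underside, z up, y along its length. It either holds one of the three finishing things, lying at its middle, or is empty
- tray_b: fixed open wooden tray, one of three alike; outside 72 (x) x 135 (y) x 38 mm high, inner floor about 4 mm up; origin at the centre of its underside, z up, y along its length. It either holds one of the three finishing things, lying at its middle, or is empty
- tray_c: fixed open wooden tray, one of three alike; outside 72 (x) x 135 (y) x 38 mm high, inner floor about 4 mm up; origin at the centre of its underside, z up, y along its length. It either holds one of the three finishing things, lying at its middle, or is empty
- batten: fixed light wooden strip on the bench, 16 (x) x 440 (y) x 22 mm high, behind the row of trays; origin at the centre of its underside. The tray middles stand 46 mm in front of its middle line, 150 mm apart along it. Steel racks and a cupboard stand beyond the bench from about x = 0.57 m, higher than the bench top: keep the wrist on the robot's side of them (straight lines rather than wide swings)
- black_can: bystander: black can with a narrower cap, 58 mm across, 84 mm high; origin at the centre of its underside
- eraser: bystander: small eraser lying flat, 19 (x) x 42 (y) x 12 mm high; origin at the centre of its underside
- dropper_bottle: bystander: small upright bottle with a dropper cap, 30 mm across, 87 mm high; origin at the centre of its underside
Mind the look-alikes: they are no part of the job. Of the things like the cream_jar, leave any that is blue; of the rest the smaller one is meant.

How it is judged:
On the way, in this order (a step that is already met when the one before it is completed fails the run):
1. points down at the thing left out, without touching it, for 1.5 s (((horizontal distance between the grasp point and sanding_block below 0.022 m and z of the grasp point in the frame of sanding_block below 0.108 m and angle between the grasp point's own z axis and vertical above 2.5 rad and horizontal distance between sanding_block and tray_a above 0.09 m and horizontal distance between sanding_block and tray_b above 0.09 m and horizontal distance between sanding_block and tray_c above 0.09 m) or (horizontal distance between the grasp point and stone_case below 0.022 m and z of the grasp point in the frame of stone_case below 0.104 m and angle between the grasp point's own z axis and vertical above 2.5 rad and horizontal distance between stone_case and tray_a above 0.09 m and horizontal distance between stone_case and tray_b above 0.09 m and horizontal distance between stone_case and tray_c above 0.09 m) or (horizontal distance between the grasp point and cream_jar below 0.022 m and z of the grasp point in the frame of cream_jar below 0.127 m and angle between the grasp point's own z axis and vertical above 2.5 rad and horizontal distance between cream_jar and tray_a above 0.09 m and horizontal distance between cream_jar and tray_b above 0.09 m and horizontal distance between cream_jar and tray_c above 0.09 m))), for 1.5 s.
2. points down at the empty tray for 1.5 s (((horizontal distance between the grasp point and tray_a below 0.022 m and z of the grasp point in the frame of tray_a below 0.118 m and angle between the grasp point's own z axis and vertical above 2.5 rad and horizontal distance between each of sanding_block, stone_case, cream_jar and tray_a above 0.09 m) or (horizontal distance between the grasp point and tray_b below 0.022 m and z of the grasp point in the frame of tray_b below 0.118 m and angle between the grasp point's own z axis and vertical above 2.5 rad and horizontal distance between each of sanding_block, stone_case, cream_jar and tray_b above 0.09 m) or (horizontal distance between the grasp point and tray_c below 0.022 m and z of the grasp point in the frame of tray_c below 0.118 m and angle between the grasp point's own z axis and vertical above 2.5 rad and horizontal distance between each of sanding_block, stone_case, cream_jar and tray_c above 0.09 m))), for 1.5 s.
At the end, for the whole second after the job is handed in: The TCP is still within 22 mm horizontally of the middle of the empty tray and less than 80 mm above its rim, the tool within about 37 degrees of straight down, and none of the loose things has moved by more than 6 mm (((horizontal distance between the grasp point and tray_a below 0.022 m and z of the grasp point in the frame of tray_a below 0.118 m and angle between the grasp point's own z axis and vertical above 2.5 rad and horizontal distance between each of sanding_block, stone_case, cream_jar and tray_a above 0.09 m) or (horizontal distance between the grasp point and tray_b below 0.022 m and z of the grasp point in the frame of tray_b below 0.118 m and angle between the grasp point's own z axis and vertical above 2.5 rad and horizontal distance between each of sanding_block, stone_case, cream_jar and tray_b above 0.09 m) or (horizontal distance between the grasp point and tray_c below 0.022 m and z of the grasp point in the frame of tray_c below 0.118 m and angle between the grasp point's own z axis and vertical above 2.5 rad and horizontal distance between each of sanding_block, stone_case, cream_jar and tray_c above 0.09 m)) and distance of each of sanding_block, stone_case, cream_jar, black_can, eraser, dropper_bottle from where it was at the start of the episode below 0.006 m); the robot touches nothing.
It fails at once if the robot touches something (over 0.5 N) (contact force between any of the fingers, the arm and anything else above 0.5 N).
It fails at once if a loose thing is moved by more than 6 mm (distance of any of sanding_block, stone_case, cream_jar, black_can, eraser, dropper_bottle from where it was at the start of the episode above 0.006 m).
It fails at once if the hand comes low (TCP less than 80 mm above the rim) over the middle of a filled tray ((horizontal distance between the grasp point and tray_a below 0.04 m and z of the grasp point in the frame of tray_a below 0.118 m and horizontal distance between sanding_block and tray_a below 0.05 m) or (horizontal distance between the grasp point and tray_a below 0.04 m and z of the grasp point in the frame of tray_a below 0.118 m and horizontal distance between stone_case and tray_a below 0.05 m) or (horizontal distance between the grasp point and tray_a below 0.04 m and z of the grasp point in the frame of tray_a below 0.118 m and horizontal distance between cream_jar and tray_a below 0.05 m) or (horizontal distance between the grasp point and tray_b below 0.04 m and z of the grasp point in the frame of tray_b below 0.118 m and horizontal distance between sanding_block and tray_b below 0.05 m) or (horizontal distance between the grasp point and tray_b below 0.04 m and z of the grasp point in the frame of tray_b below 0.118 m and horizontal distance between stone_case and tray_b below 0.05 m) or (horizontal distance between the grasp point and tray_b below 0.04 m and z of the grasp point in the frame of tray_b below 0.118 m and horizontal distance between cream_jar and tray_b below 0.05 m) or (horizontal distance between the grasp point and tray_c below 0.04 m and z of the grasp point in the frame of tray_c below 0.118 m and horizontal distance between sanding_block and tray_c below 0.05 m) or (horizontal distance between the grasp point and tray_c below 0.04 m and z of the grasp point in the frame of tray_c below 0.118 m and horizontal distance between stone_case and tray_c below 0.05 m) or (horizontal distance between the grasp point and tray_c below 0.04 m and z of the grasp point in the frame of tray_c below 0.118 m and horizontal distance between cream_jar and tray_c below 0.05 m)).
It also fails if it takes over 48 s, if anything falls off the work surface, if the arm or the gripper's body presses on something with over 40 N, if the wrist force passes 120 N, or if a joint passes its speed limit or range.

## Working session

There is one attempt and no reset: what is moved stays moved. The work goes in short steps, Python scripts to look and compute and a shell command to move; the robot and the scene stay as the last step left them, time stands still between calls to the robot, and variables do not carry over. Pictures are saved under pics/ and viewed, at most 10 in all, crops included, and the job is handed in when it is done.

```bash
mkdir -p pics; cat > h.py <<'E'
import numpy as np,cv2
from workcell import telemetry, grab_frame, calibration, bot, outline_of, landmark_of
def ray(cam,px,z,c=None):
    c=c or calibration(cam); f=192/np.tan(np.radians(c["fovy"])/2); P=np.array(c["pose"])
    d=P[:3,:3]@np.array([(px[0]-c["cx"])/f,(px[1]-c["cy"])/f,1]); o=P[:3,3]
    return (o+d*(z-o[2])/d[2]).round(4)
def save(n,im): cv2.imwrite(f"pics/{n}.png",im[...,::-1])
E
python3 - <<'E'
from h import *
s=telemetry.observe(); print(s["clock"],s["position"],s["tool_rot"])
H=dict(sanding_block=.028,stone_case=.024,cream_jar=.047,tray_a=.038,batten=.022,black_can=.084,eraser=.012,dropper_bottle=.087)
for cam in("top","side"):
    im=grab_frame(cam); save(cam,im); print(cam, np.array(calibration(cam)["pose"])[:3,3])
    for n in H:
        for o in landmark_of(n,cam)[:4]:
            if o["score"]>.2: print(n,round(o["score"],2),np.round(o["xy"]),ray(cam,o["xy"],0)[:2])
E
```

```text
0.0 [0.26880488 0.56386233 0.24939443] [-3.14039863e+00  1.09951063e-04  2.69681475e+00]
top [0.1597219  0.04951707 1.37750455]
sanding_block 0.58 [302. 181.] [ 0.4205 -0.1161]
stone_case 0.59 [254. 180.] [0.4211 0.0331]
cream_jar 0.93 [132. 200.] [0.3546 0.4065]
cream_jar 0.87 [161. 180.] [0.4167 0.3212]
cream_jar 0.66 [134. 168.] [0.4548 0.4063]
tray_a 0.83 [348. 180.] [ 0.4268 -0.2593]
tray_a 0.58 [254. 178.] [0.4277 0.0329]
tray_a 0.57 [303. 181.] [ 0.4202 -0.1195]
tray_a 0.47 [162. 181.] [0.4155 0.3155]
batten 0.7 [302. 167.] [ 0.4657 -0.1177]
black_can 0.82 [167. 228.] [0.2698 0.2949]
eraser 0.45 [203. 185.] [0.4045 0.1893]
dropper_bottle 0.63 [350. 223.] [ 0.2927 -0.2626]
side [ 0.44280329 -0.74412247  0.55900708]
sanding_block 0.89 [275. 238.] [ 0.4241 -0.1015]
stone_case 0.57 [274. 238.] [ 0.4232 -0.1027]
stone_case 0.53 [276. 205.] [0.4191 0.0342]
cream_jar 0.62 [260. 143.] [0.337  0.4193]
cream_jar 0.56 [278. 155.] [0.4068 0.3301]
cream_jar 0.52 [287. 147.] [0.4363 0.3976]
tray_a 0.86 [266. 289.] [ 0.4162 -0.2605]
tray_a 0.76 [280. 203.] [0.4283 0.043 ]
tray_a 0.71 [272. 244.] [ 0.4199 -0.1253]
batten 0.77 [292. 242.] [ 0.4662 -0.1133]
black_can 0.65 [238. 154.] [0.2666 0.3203]
eraser 0.53 [272. 175.] [0.3949 0.1931]
dropper_bottle 0.65 [208. 283.] [ 0.2962 -0.2606]
```

```bash
python3 - <<'E'
from h import *
im=grab_frame("top"); save("topcrop",cv2.resize(im[130:260,100:380],None,fx=2.85,fy=2.85,interpolation=cv2.INTER_CUBIC))
im=grab_frame("side");save("sidecrop",cv2.resize(im[120:320,180:340],None,fx=3,fy=3,interpolation=cv2.INTER_CUBIC))
E
```

```text
(no output)
```

View pics/topcrop.png

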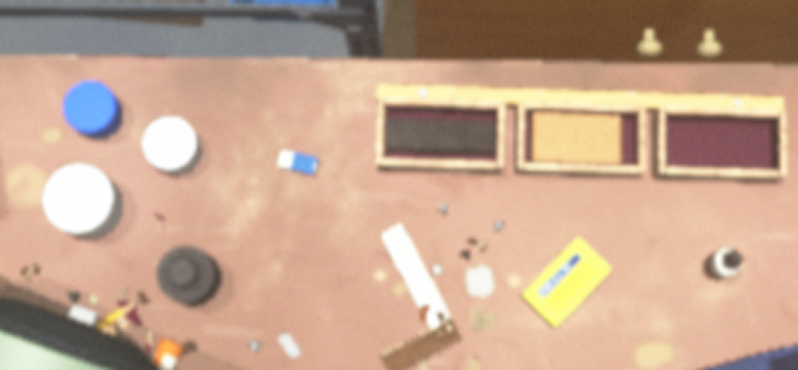

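View pics/sidecrop.png

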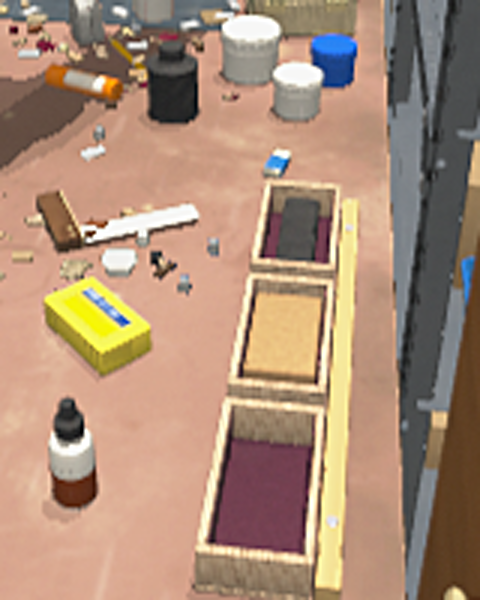

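The top crop shows jar look-alikes at blue (91,108), a large white jar (79,199) and a small white jar (170,143). The full-picture pixels are about (132,168), (128,200) and (160,180). The small white jar is the one left out. The stone is in the left tray (crop 441,135), the cork is in the middle one (580,138), and the right tray (719,143) is empty. The side crop agrees: the empty tray is nearest the camera at (262,495) and the small white jar is at (297,90).

```bash
cat >> h.py <<'E'
from scipy.spatial.transform import Rotation as Ro
def to(p):
    s=telemetry.observe(); R=Ro.from_euler("xyz",s["tool_rot"]).as_matrix()
    print("t",round(s["clock"],2),"pos",np.round(s["position"],4),"rpy",np.round(s["tool_rot"],3),"shift tool",(R.T@(np.array(p)-s["position"])).round(4))
E
python3 - <<'E'
from h import *
for cam in("top","side"):
    grab_frame(cam)
    for n,z in(("cream_jar",.047),("tray_a",.038)):
        for o in outline_of(n,cam)[:5]:
            m=o["region"].astype(np.uint8); (c,wh,a)=cv2.minAreaRect(cv2.findNonZero(m))
            print(cam,n,round(o["score"],2),np.round(o["rect"]),np.round(c,1),ray(cam,c,z)[:2],ray(cam,c,z/2)[:2])
print("lid/rim by eye",ray("top",(159.6,180.2),.047),[ray("top",(100+u/2.85,130+v/2.85),.038)[:2] for u,v in((655,103),(783,98),(785,180),(660,174))])
to((.41,.32,.25))
E
```

```text
top cream_jar 0.69 [152. 172. 169. 190.] [159.5 180. ] [0.4094 0.3155] [0.4138 0.3202]
top cream_jar 0.63 [115. 185. 142. 209.] [128.7 199.6] [0.349  0.4041] [0.3523 0.4104]
top cream_jar 0.55 [120. 158. 142. 180.] [131.5 168. ] [0.4449 0.4011] [0.45   0.4073]
top tray_a 0.95 [327. 169. 378. 193.] [352. 180.] [ 0.4187 -0.2641] [ 0.4224 -0.2685]
top tray_a 0.74 [232. 158. 374. 166.] [302.5 163.6] [ 0.4674 -0.1144] [ 0.4718 -0.1167]
top tray_a 0.69 [282. 164. 328. 193.] [303.  178.3] [ 0.4219 -0.1155] [ 0.4256 -0.1178]
top tray_a 0.56 [230. 162. 280. 191.] [254.  176.5] [0.4256 0.0328] [0.4294 0.0325]
side cream_jar 0.75 [253. 126. 274. 146.] [263.5 137.5] [0.352  0.3651] [0.3479 0.416 ]
side cream_jar 0.73 [282. 130. 300. 149.] [290.5 140.5] [0.4463 0.3535] [0.4465 0.4039]
side cream_jar 0.52 [270. 145. 288. 161.] [278.5 151. ] [0.4098 0.2686] [0.4083 0.3151]
side cream_jar 0.16 [198. 256. 212. 291.] [203.5 271.5] [ 0.2925 -0.2727] [ 0.2856 -0.2511]
side tray_a 0.73 [254. 210. 290. 256.] [273.2 232.8] [ 0.4203 -0.1287] [ 0.4195 -0.1062]
side tray_a 0.71 [241. 254. 285. 321.] [266.1 286.4] [ 0.4177 -0.2877] [ 0.4168 -0.271 ]
side tray_a 0.7 [261. 179. 292. 212.] [278.6 196.4] [0.4244 0.021 ] [0.4237 0.0489]
lid/rim by eye [0.4088 0.3152 0.047 ] [array([ 0.4607, -0.1975]), array([ 0.4681, -0.3347]), array([ 0.3793, -0.3339]), array([ 0.384 , -0.2015])]
t 1.3 pos [0.2689 0.5642 0.25  ] rpy [-3.142  0.     2.697] shift tool [-0.2324 -0.1597 -0.    ]
```

```bash
python3 -m inch '[[-0.03,-0.02,0,0,0,0,1],[-0.03,-0.02,0,0,0,0,1],[-0.03,-0.02,0,0,0,0,1],[-0.03,-0.02,0,0,0,0,1]]' 20; python3 -m inch '[[-0.03,-0.02,0,0,0,0,1],[-0.03,-0.02,0,0,0,0,1],[-0.03,-0.02,0,0,0,0,1],[-0.02,-0.02,0,0,0,0,1],[0,0,0,0,0,0,1]]'
python3 - <<'E'
from h import *
c=calibration("wrist"); im=grab_frame("wrist"); save("w1",im)
for o in outline_of("cream_jar","wrist")[:3]:
    r=np.array(o["rect"]); print(round(o["score"],2),r.round(),ray("wrist",((r[0]+r[2])/2,(r[1]+r[3])/2),.04,c))
to((.41,.316,.105))
E
```

```text
clock: 1.7
position: [0.3434, 0.4391, 0.2501]
tool_rot: [3.141, 0.0, 2.697]
force: [0.6, 1.4, -0.0]
grip_width: 0.0286
finger_force: 0.0
clock: 2.2
position: [0.4094, 0.3172, 0.2502]
tool_rot: [-3.141, 0.001, 2.692]
force: [-0.4, 0.7, 0.0]
grip_width: -0.0003
finger_force: 0.0
0.85 [232. 134. 280. 192.] [0.4091 0.3205 0.04  ]
0.74 [276.  20. 359. 108.] [0.3488 0.4134 0.04  ]
0.6 [316. 131. 375. 186.] [0.445  0.4044 0.04  ]
t 2.3 pos [0.4079 0.3207 0.2502] rpy [3.141 0.    2.696] shift tool [-0.004  -0.0034  0.1452]
```

View pics/w1.png

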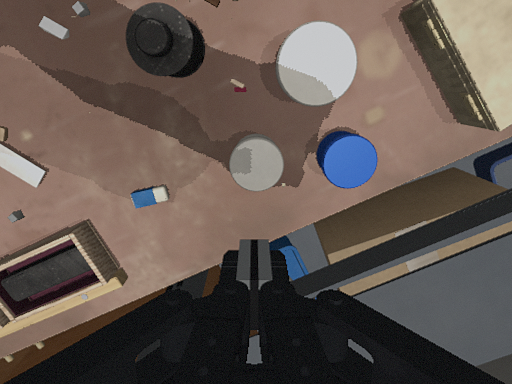

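The wrist view shows the small white jar at (256,163), with the blue jar (347,160) and the big white one (317,63) clear beside it. That puts the jar at about (0.410,0.318), so I'm descending there.

```bash
python3 -m inch '[[-0.002,-0.002,0.03,0,0,0,1],[0,0,0.03,0,0,0,1],[0,0,0.03,0,0,0,1],[0,0,0.03,0,0,0,1],[0,0,0.02,0,0,0,1]]'; python3 -c "
from h import *
to((.41,.318,.107))"
```

```text
clock: 2.8
position: [0.4075, 0.3191, 0.1081]
tool_rot: [-3.141, -0.001, 2.699]
force: [0.3, 0.6, -0.5]
grip_width: -0.0
finger_force: 0.0
t 2.8 pos [0.4075 0.3191 0.1081] rpy [-3.141e+00 -1.000e-03  2.699e+00] shift tool [-0.0027  0.0001  0.0011]
```

```bash
python3 -m inch '[[-0.002,0,0.001,0,0,0,1],[0,0,0,0,0,0,1],[0,0,0,0,0,0,1],[0,0,0,0,0,0,1],[0,0,0,0,0,0,1]]' >/dev/null; for i in 1 2 3 4; do python3 -m inch '[[0,0,0,0,0,0,1],[0,0,0,0,0,0,1],[0,0,0,0,0,0,1],[0,0,0,0,0,0,1],[0,0,0,0,0,0,1]]' | head -2; done
python3 - <<'E'
from h import *
save("s2",cv2.resize(grab_frame("side")[60:200,180:340],None,fx=4,fy=4,interpolation=cv2.INTER_CUBIC))
to((.418,-.266,.105))
E
```

```text
clock: 3.8
position: [0.4105, 0.3172, 0.109]
clock: 4.3
position: [0.4104, 0.3172, 0.109]
clock: 4.8
position: [0.4105, 0.3172, 0.109]
clock: 5.3
position: [0.4104, 0.3172, 0.109]
t 5.35 pos [0.4104 0.3173 0.109 ] rpy [-3.142 -0.     2.697] shift tool [-0.2578 -0.5232  0.004 ]
```

View pics/s2.png

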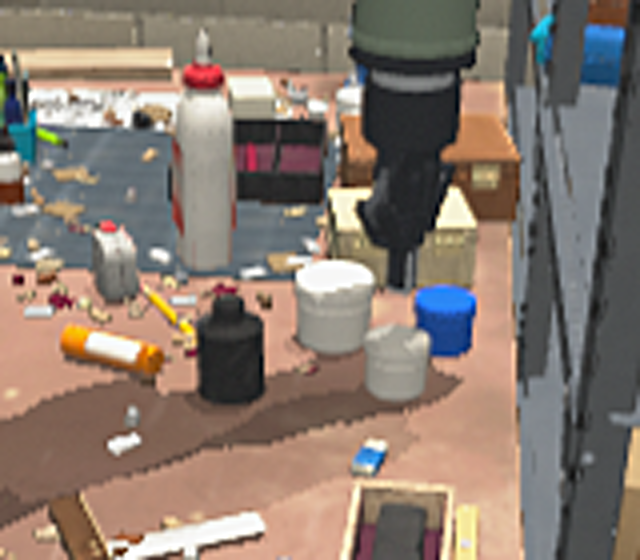

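The fingertips are at crop (400,287), right over the small white jar's lid at (398,335), and have been held there for more than 2 s with nothing touched. Next I lift and move across high.

```bash
python3 -m inch '[[0,0,-0.03,0,0,0,1],[0,0,-0.04,0,0,0,1],[0,0,-0.04,0,0,0,1],[0,0,-0.03,0,0,0,1],[0,0,0,0,0,0,1]]' | head -2; python3 -m inch '[[-0.017,-0.035,0,0,0,0,1],[-0.017,-0.035,0,0,0,0,1],[-0.017,-0.035,0,0,0,0,1],[-0.017,-0.035,0,0,0,0,1],[-0.017,-0.035,0,0,0,0,1]]'|head -3; python3 -c "
from h import *
to((.418,-.266,.25)); print(telemetry.observe()['qpos'])"
```

```text
clock: 5.85
position: [0.4117, 0.3182, 0.2528]
clock: 6.35
position: [0.4114, 0.1211, 0.2485]
tool_rot: [-3.141, -0.0, 2.697]
t 6.35 pos [0.4114 0.1211 0.2485] rpy [-3.141 -0.     2.697] shift tool [-0.1725 -0.3466 -0.0014]
[-0.50145584  0.21153269  0.08939619  2.09237671 -0.02515142  0.83914117
  0.72891268]
```

```bash
python3 -m inch '[[-0.017,-0.035,0,0,0,0,1],[-0.017,-0.035,0,0,0,0,1],[-0.017,-0.035,0,0,0,0,1],[-0.017,-0.035,0,0,0,0,1],[-0.017,-0.035,0,0,0,0,1]]'|head -3; python3 -c "
from h import *
to((.418,-.266,.25)); print(telemetry.observe()['qpos'])"
```

```text
clock: 6.85
position: [0.4128, -0.0734, 0.2487]
tool_rot: [-3.141, -0.0, 2.697]
t 6.85 pos [ 0.4128 -0.0734  0.2487] rpy [-3.141 -0.     2.697] shift tool [-0.0875 -0.1717 -0.0013]
[-0.16221181  0.19752261  0.22729323  2.11874852 -0.0597646   0.83137971
  1.22719515]
```

```bash
python3 -m inch '[[-0.017,-0.035,0,0,0,0,1],[-0.017,-0.035,0,0,0,0,1],[-0.017,-0.035,0,0,0,0,1],[-0.017,-0.035,0,0,0,0,1],[-0.017,-0.03,0,0,0,0,1]]'|head -3; python3 -m inch '[[0,0,0,0,0,0,1],[0,0,0,0,0,0,1]]' >/dev/null; python3 - <<'E'
from h import *
c=calibration("wrist"); im=grab_frame("wrist"); save("w3",im)
for o in outline_of("tray_a","wrist")[:3]:
    p,_,_=cv2.minAreaRect(cv2.findNonZero(o["region"].astype(np.uint8))); print(round(o["score"],2),np.round(o["rect"]),ray("wrist",p,.038,c),ray("wrist",p,.019,c))
for o in landmark_of("tray_a","wrist")[:3]: print(o["score"],o["xy"],ray("wrist",o["xy"],0,c))
to((.418,-.266,.1))
E
```

```text
clock: 7.35
position: [0.4162, -0.2638, 0.2485]
tool_rot: [-3.141, -0.001, 2.696]
0.97 [311.  41. 470. 169.] [ 0.4192 -0.1146  0.038 ] [ 0.4234 -0.1081  0.019 ]
0.76 [183. 108. 322. 219.] [ 0.4175 -0.2631  0.038 ] [ 0.4215 -0.2651  0.019 ]
0.69 [448.  11. 512. 105.] [ 0.4206 -0.0194  0.038 ] [ 0.4248 -0.0074  0.019 ]
0.56 [253.9, 159.7] [ 0.4192 -0.2626  0.    ]
t 7.7 pos [ 0.4169 -0.2609  0.2488] rpy [ 3.141e+00 -1.000e-03  2.698e+00] shift tool [-0.0032 -0.0041  0.1488]
```

View pics/w3.png

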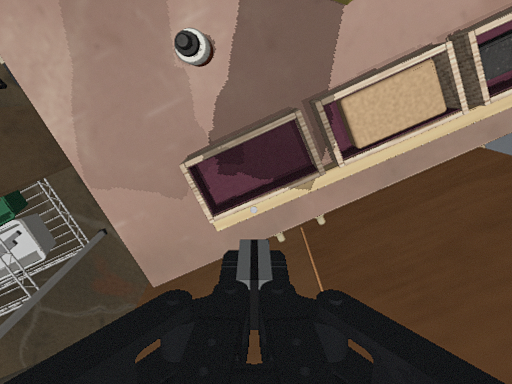

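The wrist view shows the empty tray with its middle near (254,162), the cork tray well to the right at (395,105), and the bottle at (193,45). That puts the tray's middle at about (0.418,-0.264), so I'm descending to z of about 0.095.

```bash
python3 -m inch '[[-0.002,-0.003,0.03,0,0,0,1],[0,0,0.03,0,0,0,1],[0,0,0.03,0,0,0,1],[0,0,0.03,0,0,0,1],[0,0,0.03,0,0,0,1]]'|head -3; for i in 1 2 3 4 5; do python3 -m inch '[[0,0,0,0,0,0,1],[0,0,0,0,0,0,1],[0,0,0,0,0,0,1],[0,0,0,0,0,0,1],[0,0,0,0,0,0,1]]' | head -4; done
python3 - <<'E'
from h import *
save("s4",cv2.resize(grab_frame("side")[120:330,170:350],None,fx=2.8,fy=2.8,interpolation=cv2.INTER_CUBIC))
to((.418,-.264,.095))
E
```

```text
clock: 8.2
position: [0.4177, -0.2644, 0.098]
tool_rot: [3.141, 0.0, 2.698]
clock: 8.7
position: [0.4179, -0.2655, 0.1]
tool_rot: [3.141, 0.002, 2.697]
force: [-0.1, 0.2, -0.2]
clock: 9.2
position: [0.4174, -0.2655, 0.099]
tool_rot: [-3.142, -0.0, 2.697]
force: [-0.2, 0.4, -0.9]
clock: 9.7
position: [0.4174, -0.2655, 0.099]
tool_rot: [-3.142, -0.0, 2.697]
force: [-0.3, 0.7, 0.7]
clock: 10.2
position: [0.4174, -0.2655, 0.099]
tool_rot: [-3.142, -0.0, 2.697]
force: [0.3, 0.0, 0.0]
clock: 10.7
position: [0.4174, -0.2655, 0.099]
tool_rot: [-3.142, -0.0, 2.697]
force: [0.7, -0.3, -0.2]
t 10.75 pos [ 0.4174 -0.2655  0.099 ] rpy [-3.142  0.     2.697] shift tool [0.0001 0.0016 0.004 ]
```

View pics/s4.png

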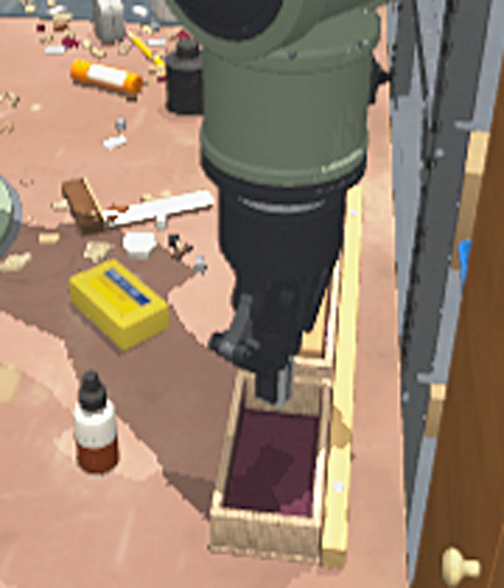

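The closed fingers, with tips at about (272,400), are above the empty tray (270,460) and clear of its rim. They have been held there for more than 2 s, so I'm handing in.

```bash
python3 -c "
from workcell import bot
print(bot.job_done())"
```

```text
the job is handed in; nothing more can be done
None
```

I pointed at the small white wax jar left out on the bench for over 2 s, then at the empty right-hand tray for over 2 s, and handed the job in still pointing there. I saw no sign of contact; the hand-in returned no verdict.

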